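# Set two spacers and hold the transformer over its studs

### The arm

A 6-joint arm with a two-finger parallel gripper is mounted at the origin on a cart in front of the work surface, level with it; the furniture and walls round the work are solid. World frame = base frame: x ahead of the robot, y to its left, z up, the work surface at z = 0. Lengths are in m, angles in rad, forces in N, time in s.
With the tool pointing down it reaches from about 0.275 to 0.875 m from the base axis. Payload 12.5 kg.
Tool frame: the origin (TCP) lies midway between the tips of the shut fingers; the grasp point (between the pads) lies 19 mm behind it; z points along the fingers, y is the line along which they close (so a half turn about z gives the same grasp; the last joint's range is limited). The gripper opens to 85 mm and grips with 20 to 120 N. Pads are 22 mm wide; open, the fingers measure 114 mm over their backs; the gripper's body (76 mm by 85 mm) begins 54 mm behind the grasp point. The pads swing forward as they close: fully open they stand 13 mm farther back than shut.
Start: joints at [1.207, 0.351, 1.652, -0, 1.139, -0.085], TCP at [0.151, 0.529, 0.231] pointing down, gripper open.
Joint ranges: [-2.75, 2.75], [-0.79, 2.1], [0.01, 2.65], [-1.57, 4.71], [0.07, 3.14], [-2.87, 2.87]. Speed limits (rad/s): [2.22, 2.22, 2.79, 3.14, 3.14, 3.14].

### API

Orientations are given as a unit quaternion [x, y, z, w].
In Python, from cell import r gives the robot as it stands. Calls block until the motion is done:
- r.move_to(position, orientation): joint-space move of the TCP to a pose.
- r.move_linear(position, rot=None, vel=0.15): straight line of the TCP; rot=None keeps the orientation; vel is the mean speed in m/s.
- r.set_joints(angles): joint-space move.
- r.set_gripper(opening, squeeze=None): opening from 0.0 (shut) to 1.0 (fully open); squeeze is the grip in N (None keeps the last); returns when the fingers have stopped.
- r.sleep(seconds).
- r.inverse_kinematics(position, orientation): joint angles nearest the present ones, or None.
- r.get_obs(): the state.
- r.get_image(name): name is "side" or "top" or "wrist"; returns a dict with "pixels" (480x640x3 uint8, red, green, blue), "depth" (480x640 float32, m along the optical axis (not along the pixel's ray), 0 where there is no reading), "fx", "fy", "cx", "cy" (pixels), "camera_from_world" (4x4, takes a point from world to camera coordinates); the wrist camera has in their place "mount" (4x4, takes a point from camera to tool coordinates, whose origin is the TCP and whose axes are the flange's). Camera axes: x right, y down, z forward; pixel columns grow to the right and rows downward; lengths in m; the calibration is good to about 2 mm. A picture is of the moment at which its call begins: read the wrist's pose just before it.
A pose or a line that the arm cannot do raises r.PlanningError and nothing moves.
- r.hand_in(): hands the job in; it is judged then, once.
Trained networks look in a picture, given as the dict that the camera call returned (one of the last four; its "shot" number tells which), for a name from the list of things; names that differ only in an ending like _2 or _b are one class to them, and where a whole thing is asked for, a point or a joint stands for the part that bears it (a point fixed in the world has none). Each returns a list of dicts, best first, with "score" (0 to 1); they miss things now and then, are a little off and sometimes report something else, mostly with a low value. They report only what shows in the picture. A call takes as long as a camera call.
- r.find_in(picture, label): "location" ([column, row] as shares, 0 to 1, of the picture: columns of its width, rows of its height, amid what is visible of it).
- r.cut_out(picture, label): "region" (480x640 bool, what is visible of it) and "location" ([column, row] as shares, 0 to 1, of the picture: columns of its width, rows of its height, amid what is visible of it).
- r.landmark_of(picture, label): "location" ([column, row] as shares, 0 to 1, of the picture: columns of its width, rows of its height: a listed point, or the origin of a listed thing).
The state is a dict: "t": time; "q": joint angles; "qvel": joint speeds; "effort": joint torques, N m; "tool_pos": TCP position; "ee_rot": TCP orientation; "contact_force": force on the tool from outside, world axes, zero at the start; "torque": the same for the moment, N m; "opening": opening from 0.0 (shut) to 1.0 (fully open); "finger_force": force on a finger pad.
Only numpy, scipy, OpenCV 4.12 (cv2) and the standard library are available. Lean on these libraries where they do the work, as an engineer would, in place of code of your own. Each camera call takes 0.05 s, during which the arm holds its last target. There are 200 camera calls.

### The job

Put one brass spacer from the tin lid over each of the two upright studs in the open chassis, down on the chassis floor, and leave the third in the lid. Then lift the transformer by its core, carry it clear over whatever is in the way without letting it touch the chassis, and finish holding it in the gripper, level and still, about a centimetre above the tips of the studs with the two holes of its plate in line with them, so that I can slip the insulating sheet under it before it goes down. Leave the other things on the bench where they are.

Things in the scene. Friction and masses are not known exactly. Their poses are not given: they have to be found in the camera images.
- chassis: open sheet-metal chassis, fixed, 126 mm deep (x) by 170 mm wide (y). Origin on the bench under its centre. Front (-x, knobs) and rear panels rise to 52 mm above the bench, sides to 36 mm with a 10 mm lip folded inward; floor at 8 mm. A circuit board with parts up to 33 mm above the bench fills the right end (y -83 to -23 mm); the left end holds only the two studs
- seat (a point): point on the chassis floor midway between the two studs, 34 mm to the left (+y) of the chassis centre, 8 mm above the bench; axes as the chassis
- stud_front (a point): tip of the stud nearer the front panel: an upright steel stud, 5 mm in diameter with a round tip, 24 mm high above the chassis floor (tip 32 mm above the bench). It is 26 mm in front (-x) of the seat point, 51 mm from the left side wall's outer face and 35 mm from the inside of the front panel; axes as the chassis
- stud_rear (a point): tip of the other, equal stud, 26 mm behind (+x) the seat point, 52 mm from the front one; axes as the chassis
- spacer_1: one of three equal brass spacers standing on end in the tin lid: a ring 18 mm in outer diameter, 9 mm bore, 14 mm high, 22 g; any may be used. Origin at the centre of its underside, z along the bore (up)
- spacer_2: the second spacer, the same
- spacer_3: the third spacer, the same
- tin_lid: shallow sheet-metal lid used as a tray, fixed, 70 mm (x) by 112 mm (y), rim 7 mm high, floor 1.5 mm above the bench. Origin under its centre on the bench. The spacers stand in a row along its y axis, about 34 mm apart
- transformer: mains transformer fixed on a steel plate 70 (x) by 60 (y) by 2 mm, 0.3 kg; origin at the centre of the plate's underside, z up. Its core is 24 (x) by 42 mm (y), from 2 to 37 mm above the underside; grip it on its end faces, which face +y and -y, 42 mm apart. The winding sticks out to x +-19 mm. Same when turned half round
- hole_a (a point): centre, at the underside, of one of the plate's two 8 mm holes, at x = -26 mm of the plate
- hole_b (a point): centre, at the underside, of the other hole, at x = +26 mm of the plate; either hole may go over either stud
- box_stack (a point): left front corner of a fixed stack of four flat electronic boxes at the back of the bench, up to 150 mm above the bench; its front runs from here to the right and slightly back. Do not run the arm or a load into it
- backpack (a point): nearest point of a fixed, solid backpack, 340 mm tall, standing at the back right of the bench, right of the box stack; the arm starts beyond it, farther right, and must draw in (nearer its base) or pass above to reach the bench
- glue_bottle: upright glue bottle with a spout, 42 mm in diameter, 106 mm high, easily knocked over; stands between the tin lid and the transformer, to be left alone; origin at the centre of its underside
- flux_tin: round tin, 50 mm in diameter, 20 mm high, to be left alone; origin at the centre of its underside
- motor_can: small motor with a shaft, 38x24x15 mm, to be left alone; origin at the underside
- tape_roll: roll of black tape lying flat, 62 mm in diameter, 18 mm high, to be left alone; origin at the centre of its underside

How it is judged:
By the outcome, as a careful person would: the job done as asked, in the order asked, and still so for the second after the job is handed in, while the arm keeps its last pose, push and grip.
It also fails if it takes over 72 s, if anything falls off the work surface, if the arm or the gripper's body presses on something with over 40 N, if the wrist force passes 120 N, or if a joint passes its speed limit or range.

## Working session

There is one attempt and no reset: what is moved stays moved. The work goes in short steps, each a Python script; the robot and the scene stay as the last script left them, time stands still between calls to the robot, and variables do not carry over. Pictures are saved under pics/ and viewed, at most 10 in all, crops included, and the job is handed in when it is done.

```bash
mkdir -p pics; ls; cat > h.py <<'E'
import numpy as np, cv2
from cell import r
from scipy.spatial.transform import Rotation as R
def save(p,n): cv2.imwrite(f'pics/{n}.png',cv2.cvtColor(p['pixels'],cv2.COLOR_RGB2BGR))
def world(p,u,v,d):
    c=np.array([(u-p['cx'])/p['fx']*d,(v-p['cy'])/p['fy']*d,d,1.0])
    return (np.linalg.inv(p['camera_from_world'])@c)[:3]
def ray(p,u,v,z):
    T=np.linalg.inv(p['camera_from_world']); o=T[:3,3]
    d=T[:3,:3]@np.array([(u-p['cx'])/p['fx'],(v-p['cy'])/p['fy'],1.0])
    return o+d*(z-o[2])/d[2]
def cloud(p):
    v,u=np.mgrid[:480,:640]; d=p['depth']
    c=np.stack([(u-p['cx'])/p['fx']*d,(v-p['cy'])/p['fy']*d,d,np.ones_like(d)],-1)
    W=(c@np.linalg.inv(p['camera_from_world']).T)[...,:3]; W[d==0]=np.nan
    return W
def wrist():
    o=r.get_obs(); p=r.get_image('wrist')
    T=np.eye(4); T[:3,:3]=R.from_quat(o['ee_rot']).as_matrix(); T[:3,3]=o['tool_pos']
    p['camera_from_world']=np.linalg.inv(T@np.array(p['mount'])); return p
E
python3 - <<'E'
from h import *
np.set_printoptions(precision=4,suppress=True)
o=r.get_obs(); print(o)
for n in('top','side'):
    p=r.get_image(n); save(p,n); W=cloud(p)
    print(n,p['camera_from_world'],p['fx'])
    for l in ['chassis','seat','stud_front','stud_rear','spacer_1','tin_lid','transformer','hole_a','box_stack','backpack','glue_bottle','flux_tin','motor_can','tape_roll']:
        for d in r.landmark_of(p,l)[:4]:
            u,v=d['location'][0]*640,d['location'][1]*480
            print(l,round(d['score'],2),int(u),int(v),W[min(int(v),479),min(int(u),639)],ray(p,u,v,0))
E
```

```text
cell.py
pics
{'t': 0.0, 'q': array([ 1.2074,  0.3512,  1.6524,  0.    ,  1.1391, -0.0846]), 'qvel': array([ 0.0004, -0.0006, -0.0006,  0.0013,  0.0013, -0.0001]), 'effort': array([ -0.0021, -50.6074, -29.1406,  -0.0002,   0.0045,  -0.    ]), 'tool_pos': array([0.1512, 0.5285, 0.2308]), 'ee_rot': array([ 0.1389,  0.9903, -0.0006, -0.0001]), 'contact_force': array([ 0.2812,  0.9252, -0.5088]), 'torque': array([0.0167, 0.0259, 0.0288]), 'finger_force': 0.0, 'opening': 0.998930965817935}
top [[ 0.025  -0.9997 -0.0057  0.1774]
 [-0.9964 -0.0245 -0.0817  0.4786]
 [ 0.0815  0.0077 -0.9966  1.3646]
 [ 0.      0.      0.      1.    ]] 510.5122032129
chassis 0.56 377 245 [0.4832 0.0236 0.0021] [0.4829 0.0233 0.    ]
seat 0.92 247 222 [0.5369 0.3817 0.0116] [0.5369 0.3809 0.    ]
stud_front 0.62 258 227 [0.5246 0.3518 0.0055] [0.5238 0.352  0.    ]
stud_rear 0.94 247 211 [0.5684 0.3838 0.0045] [0.5691 0.3828 0.    ]
spacer_1 0.61 361 251 [0.4657 0.0671 0.0008] [0.4651 0.0648 0.    ]
spacer_1 0.59 375 243 [0.4874 0.0305 0.015 ] [0.4869 0.0275 0.    ]
spacer_1 0.54 389 238 [ 0.5021 -0.0075  0.014
[... 2126 characters left out ...]
7 0.    ]
hole_a 0.66 282 250 [0.3851 0.2784 0.0016] [ 0.3853  0.2777 -0.    ]
hole_a 0.48 335 222 [0.5109 0.357  0.0171] [0.5146 0.3767 0.    ]
hole_a 0.46 274 210 [0.3653 0.4267 0.0038] [0.3673 0.4297 0.    ]
box_stack 0.8 337 222 [0.5156 0.356  0.0178] [0.5182 0.3777 0.    ]
backpack 0.71 274 208 [0.3655 0.4276 0.0093] [0.3666 0.4386 0.    ]
glue_bottle 0.88 304 288 [0.4314 0.1317 0.0232] [0.4338 0.1549 0.    ]
flux_tin 0.66 343 385 [ 0.4853 -0.1822  0.1164] [ 0.4966 -0.0972  0.    ]
motor_can 0.47 275 208 [0.3682 0.4212 0.0141] [0.3689 0.4385 0.    ]
tape_roll 0.55 300 187 [0.4312 0.5072 0.0148] [ 0.4335  0.5273 -0.    ]
tape_roll 0.2 336 218 [0.5126 0.3526 0.0326] [0.5169 0.3918 0.    ]
```

View pics/top.png

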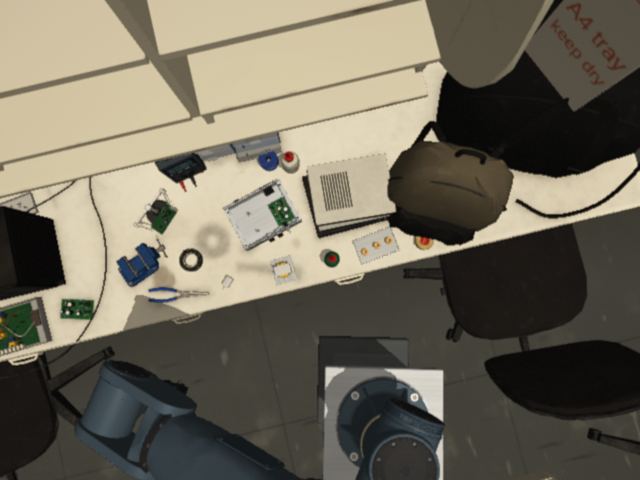

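View pics/side.png

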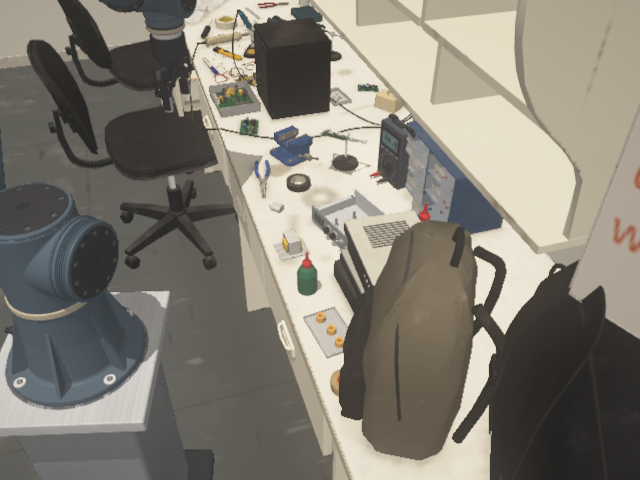

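```bash
cat >> h.py <<'E'
def down(yaw): return [-np.sin(yaw/2),np.cos(yaw/2),0.,0.]
np.set_printoptions(precision=4,suppress=True)
def marks(p,labels,z=0):
    W=cloud(p)
    for l in labels:
        for d in r.landmark_of(p,l)[:4]:
            u,v=d['location'][0]*640,d['location'][1]*480
            if d['score']>.3: print(l,round(d['score'],2),int(u),int(v),W[min(int(v),479),min(int(u),639)],ray(p,u,v,z))
E
python3 - <<'E'
from h import *
p=r.get_image('top'); W=cloud(p)
# box stack top / tall things: x-y extents in height bands
for lo,hi in((.12,.2),(.2,.45)):
    m=(W[...,2]>lo)&(W[...,2]<hi)&(W[...,0]>.4)&(W[...,0]<.9)&(W[...,1]<.3)&(W[...,1]>-.5)
    P=W[m]
    for y in np.arange(-.3,.3,.04):
        s=P[abs(P[:,1]-y)<.02]
        if len(s)>3: print(lo,round(y,2),'minx',np.percentile(s[:,0],2).round(3),s[:,2].max().round(3),len(s))
r.move_to([.46,.32,.33],down(.25))
p=wrist(); print(p['mount'],p['fx'],r.get_obs()['t'],r.get_obs()['q']); save(p,'w1')
marks(p,['seat','stud_front','stud_rear','chassis','transformer','hole_a'],0)
E
```

```text
0.12 -0.3 minx 0.696 0.2 150
0.12 -0.26 minx 0.699 0.2 30
0.12 -0.22 minx 0.518 0.199 239
0.12 -0.18 minx 0.484 0.2 510
0.12 -0.14 minx 0.491 0.2 953
0.12 -0.1 minx 0.494 0.2 361
0.12 -0.06 minx 0.506 0.2 421
0.12 -0.02 minx 0.521 0.2 392
0.12 0.02 minx 0.546 0.199 839
0.12 0.06 minx 0.541 0.159 1007
0.12 0.1 minx 0.533 0.159 1009
0.12 0.14 minx 0.525 0.159 1009
0.12 0.18 minx 0.519 0.159 966
0.12 0.22 minx 0.579 0.157 174
0.12 0.26 minx 0.697 0.135 10
0.2 -0.3 minx 0.691 0.45 1011
0.2 -0.26 minx 0.696 0.45 1986
0.2 -0.22 minx 0.532 0.45 2942
0.2 -0.18 minx 0.522 0.392 2594
0.2 -0.14 minx 0.531 0.379 2336
0.2 -0.1 minx 0.538 0.379 1515
0.2 -0.06 minx 0.546 0.343 1775
0.2 -0.02 minx 0.563 0.332 1948
0.2 0.02 minx 0.582 0.289 896
0.2 0.06 minx 0.769 0.288 572
0.2 0.1 minx 0.758 0.288 575
0.2 0.14 minx 0.747 0.286 573
0.2 0.18 minx 0.737 0.287 579
0.2 0.22 minx 0.726 0.288 579
0.2 0.26 minx 0.715 0.287 578
[[ 0.0001 -0.9441 -0.3296  0.085 ]
 [ 1.      0.0001 -0.0001 -0.0003]
 [ 0.0002 -0.3296  0.9441 -0.1418]
 [ 0.      0.      0.      1.    ]] 419.9708417667945 3.0333 [ 0.5262  0.2888  1.4923  0.0002  1.361  -1.2953]
seat 0.83 337 245 [0.5359 0.3639 0.0075] [0.539 0.366 0.   ]
stud_front 0.69 332 233 [0.5229 0.3544 0.0075] [0.5256 0.3555 0.    ]
stud_rear 0.63 345 270 [0.5571 0.3785 0.0255] [0.5681 0.3844 0.    ]
chassis 0.62 311 249 [0.5484 0.3355 0.0073] [0.5516 0.3371 0.    ]
transformer 0.92 291 115 [0.4044 0.2794 0.0363] [0.4068 0.2788 0.    ]
hole_a 0.81 294 141 [ 0.4327  0.2871 -0.0004] [0.4333 0.2882 0.    ]
hole_a 0.55 293 91 [ 0.3824  0.2741 -0.0013] [0.3832 0.2745 0.    ]
```

View pics/w1.png

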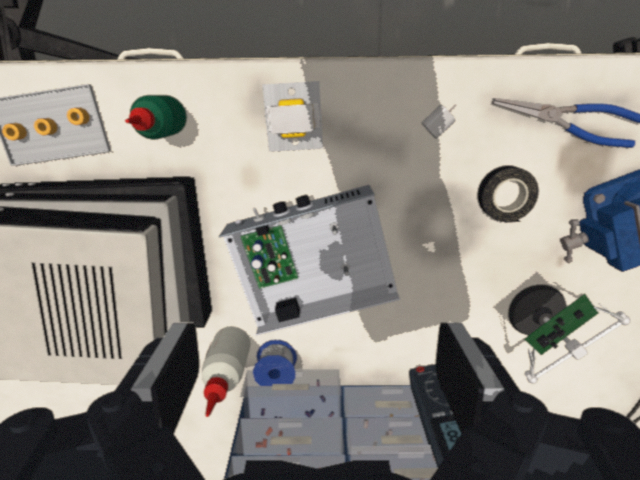

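```bash
python3 - <<'E'
from h import *
def look(pos,yaw,n,labels,z):
    r.move_to(pos,down(yaw)); p=wrist(); save(p,n); marks(p,labels,z); np.savez('pics/'+n,**{k:np.array(v) for k,v in p.items()})
S=['stud_front','stud_rear','seat','chassis']
look([.545,.365,.17],.55,'c1',S,.032)
look([.545,.365,.17],-.25,'c2',S,.032)
look([.408,.28,.15],.25,'t1',['hole_a','transformer'],0)
look([.408,.28,.15],-.4,'t2',['hole_a','transformer'],0)
print(r.get_obs()['t'])
a=[cv2.imread(f'pics/{n}.png') for n in('c1','c2','t1','t2')]
m=np.vstack([np.hstack(a[:2]),np.hstack(a[2:])]); cv2.imwrite('pics/m1.png',cv2.resize(m,(800,600),interpolation=cv2.INTER_AREA))
E
```

```text
stud_front 0.67 323 173 [0.5182 0.3533 0.0089] [0.5151 0.3514 0.032 ]
stud_rear 0.98 323 245 [0.5592 0.3783 0.0301] [0.5587 0.378  0.032 ]
seat 0.81 323 203 [0.5377 0.3654 0.0069] [0.5329 0.3622 0.032 ]
chassis 0.81 282 200 [0.5518 0.338  0.0069] [0.5457 0.337  0.032 ]
stud_front 0.79 290 185 [0.5161 0.3532 0.0301] [0.5161 0.3536 0.032 ]
stud_rear 0.64 341 233 [0.5585 0.379  0.0294] [0.558 0.379 0.032]
seat 0.88 316 200 [0.5362 0.3663 0.0072] [0.5308 0.3677 0.032 ]
chassis 0.59 286 229 [0.5523 0.3386 0.0079] [0.5459 0.3428 0.032 ]
hole_a 0.74 313 178 [ 0.3825  0.2705 -0.0002] [0.383  0.2711 0.    ]
hole_a 0.58 323 250 [0.4221 0.2876 0.03  ] [0.4335 0.2911 0.    ]
transformer 0.96 317 212 [0.3956 0.2767 0.0372] [0.4061 0.2799 0.    ]
hole_a 0.62 292 187 [ 0.3817  0.2718 -0.0016] [0.3819 0.2721 0.    ]
hole_a 0.56 343 243 [ 0.4348  0.2897 -0.001 ] [0.4348 0.2897 0.    ]
transformer 0.89 314 213 [0.3952 0.2834 0.0379] [0.4057 0.2788 0.    ]
7.05
```

View pics/m1.png

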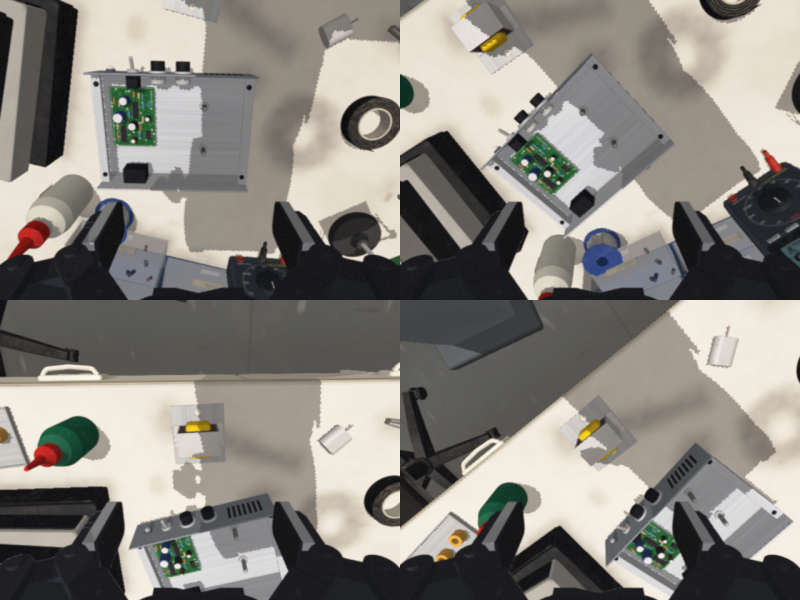

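```bash
python3 - <<'E'
from h import *
def look(pos,yaw,n,labels,z):
    r.move_to(pos,down(yaw)); p=wrist(); save(p,n); marks(p,labels,z); np.savez('pics/'+n,**{k:np.array(v) for k,v in p.items()})
L=['spacer_1','tin_lid','glue_bottle']
look([.435,.07,.2],.45,'l1',L,.0155)
look([.435,.07,.2],-.15,'l2',L,.0155)
print(r.get_obs()['t'])
def rect(P): 
    c,s,a=cv2.minAreaRect((P[:,:2]*1000).astype(np.float32)); return np.round(c,1),np.round(s,1),round(a,1),len(P)
for n in('c1','c2'):
    W=cloud(np.load(f'pics/{n}.npz')); z=W[...,2]; D=np.hypot(W[...,0]-.537,W[...,1]-.3655)
    m=(z>.018)&(z<.036)&(D<.037); k,lab,st,ce=cv2.connectedComponentsWithStats(m.astype(np.uint8))
    for i in range(1,k):
        if st[i,4]>5: q=W[lab==i]; t=q[q[:,2]>q[:,2].max()-.008]; print(n,'stud',st[i,4],t.mean(0),q[:,2].max(),len(t))
    m=(z>.030)&(z<.058)&(D<.14)&(W[...,0]>.45); k,lab,st,ce=cv2.connectedComponentsWithStats(m.astype(np.uint8))
    for i in range(1,k):
        if st[i,4]>150: print(n,'chassis comp',rect(W[lab==i]),W[lab==i][:,2].max())
    m=(z>.004)&(z<.010)&(D<.03); print('floor z',W[m].mean(0))
for n in('t1','t2'):
    W=cloud(np.load(f'pics/{n}.npz')); z=W[...,2]; D=np.hypot(W[...,0]-.408,W[...,1]-.2805)
    for lo,hi in((.034,.042),(.012,.042)):
        print(n,rect(W[(z>lo)&(z<hi)&(D<.04)]), np.nanmedian(W[(z>lo)&(z<hi)&(D<.04)][:,2]))
for n in('l1','l2'):
    W=cloud(np.load(f'pics/{n}.npz')); z=W[...,2]
    m=(z>.012)&(z<.022)&(W[...,0]>.43)&(W[...,0]<.54)&(W[...,1]>-.04)&(W[...,1]<.1)
    k,lab,st,ce=cv2.connectedComponentsWithStats(m.astype(np.uint8))
    for i in range(1,k):
        if st[i,4]>40: q=W[lab==i]; print(n,'spacer',st[i,4],rect(q)[:2],np.median(q[:,2]))
W=cloud(np.load('pics/l1.npz'));
for lo,hi in((.03,.08),(.08,.12),(.12,.17),(.17,.4)):
    P=W[(W[...,2]>lo)&(W[...,2]<hi)&(W[...,0]>.45)]
    for y in (.18,.12,.08,.04,.02,0,-.02,-.06):
        s=P[abs(P[:,1]-y)<.01]
        if len(s)>5: print(lo,y,np.percentile(s[:,0],1).round(3),len(s))
a=[cv2.imread(f'pics/{n}.png') for n in('l1','l2')]
cv2.imwrite('pics/m2.png',cv2.resize(np.hstack(a),(800,300),interpolation=cv2.INTER_AREA))
E
```

```text
spacer_1 0.95 293 223 [0.4575 0.0591 0.0155] [0.4576 0.0598 0.0155]
spacer_1 0.86 202 226 [ 0.4982 -0.0084  0.0004] [ 0.492  -0.0059  0.0155]
spacer_1 0.7 247 227 [0.4774 0.0268 0.0142] [0.4769 0.0273 0.0155]
tin_lid 0.78 248 224 [0.4743 0.0265 0.0151] [0.4741 0.0273 0.0155]
spacer_1 0.96 312 232 [0.4576 0.0624 0.0146] [0.4574 0.0626 0.0155]
spacer_1 0.95 273 259 [0.4761 0.0266 0.0156] [0.4764 0.0269 0.0155]
spacer_1 0.73 244 282 [ 0.5001 -0.0057 -0.    ] [ 0.4941 -0.0012  0.0155]
tin_lid 0.72 279 254 [0.475  0.0313 0.0086] [0.4726 0.0327 0.0155]
glue_bottle 0.64 411 187 [0.4228 0.1383 0.0519] [0.432  0.1459 0.0155]
9.2583
c1 stud 69 [0.5137 0.354  0.0294] 0.03213732215277554 55
c1 stud 78 [0.5584 0.38   0.0291] 0.03268559476825783 55
c1 chassis comp (array([547.2, 334. ]), array([142.2, 170.6]), 30.0, 13266) 0.05330057946269945
floor z [0.5366 0.3652 0.0073]
c2 stud 72 [0.5139 0.3548 0.0291] 0.03203563083902272 61
c2 stud 76 [0.5584 0.3807 0.029 ] 0.03182848178124964 55
c2 chassis comp (array([550.9, 336.1]), array([150. , 170.3]), 30.1, 11747) 0.05347483644632384
floor z [0.5365 0.
[... 801 characters left out ...]
33725972911
l2 spacer 252 (array([495.4,  -5.1]), array([17.1, 17.3])) 0.014452924599716782
l2 spacer 380 (array([531. ,  68.4]), array([ 2.1, 65.5])) 0.016934560380386682
0.03 0.18 0.497 1284
0.03 0.12 0.513 1503
0.03 0.08 0.525 1414
0.03 0.04 0.537 1340
0.03 0.02 0.542 746
0.03 0 0.526 1015
0.03 -0.02 0.521 857
0.03 -0.06 0.504 906
0.08 0.18 0.515 505
0.08 0.12 0.528 1046
0.08 0.08 0.537 1086
0.08 0.04 0.545 724
0.08 0 0.525 1033
0.08 -0.02 0.52 1200
0.08 -0.06 0.504 1623
0.12 0.18 0.515 1400
0.12 0.12 0.526 1864
0.12 0.08 0.533 2739
0.12 0.04 0.54 1140
0.12 0 0.527 1574
0.12 -0.02 0.519 4871
0.12 -0.06 0.506 3753
0.17 0.04 0.45 1668
0.17 0.02 0.45 4557
0.17 0 0.45 2750
0.17 -0.02 0.552 10
```

View pics/m2.png

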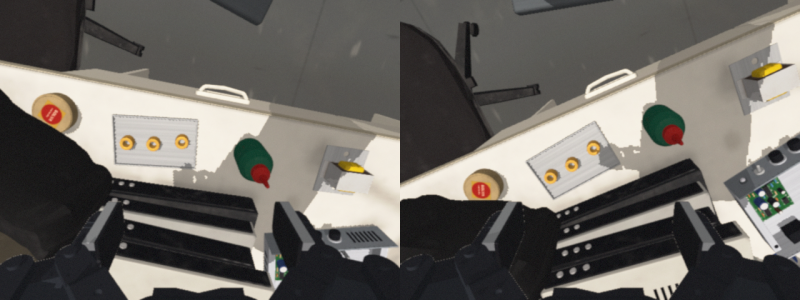

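```bash
cat >> h.py <<'E'
Y=np.array([0.0])
def ori(yaw,tilt=0): return (R.from_quat(down(yaw))*R.from_euler('y',-tilt)).as_quat()
def rot2(a): return np.array([[np.cos(a),-np.sin(a)],[np.sin(a),np.cos(a)]])
def st(m=''):
    o=r.get_obs(); print(m,'t',round(o['t'],2),o['tool_pos'],'F',o['contact_force'],'op',round(o['opening'],3),'ff',round(o['finger_force'],1))
def pick(c,yaw,tilt,shift,z=.005,sq=30):
    e=np.array([np.cos(yaw),np.sin(yaw)])*shift; q=ori(yaw,tilt); xy=np.array(c)+e
    r.set_gripper(.33)
    r.move_to([*xy,.10],q); r.move_linear([*xy,z+.02],vel=.12); r.move_linear([*xy,z],vel=.05); st('down')
    r.set_gripper(.0,squeeze=sq); st('grip')
    r.move_linear([*xy,.2],vel=.2); st('up')
    return -rot2(-yaw)@e   # spacer offset from TCP, in yaw frame
E
python3 - <<'E'
from h import *
p=wrist(); c=r.cut_out(p,'tin_lid')[0]; v,u=np.nonzero(c['region'])
P=np.array([ray(p,a,b,.004) for a,b in zip(u,v)]); print(c['score'],cv2.minAreaRect((P[:,:2]*1000).astype(np.float32)))
off=pick([.4623,.0596],np.radians(-45),0,.003); print(off)
save(wrist(),'g1')
E
```

```text
0.7 ((481.5153503417969, 27.573558807373047), (71.88955688476562, 113.69197082519531), 22.24223518371582)
down t 11.9 [0.4643 0.0575 0.0048] F [-0.3347 -0.3979  0.036 ] op 0.328 ff 0.0
grip t 12.16 [0.4645 0.0575 0.0052] F [-0.3176 -0.386   1.7704] op 0.187 ff 29.3
up t 13.28 [0.4639 0.0574 0.1991] F [ 0.1654  1.2744 -0.1661] op 0.188 ff 29.3
[-0.003 -0.   ]
```

View pics/g1.png

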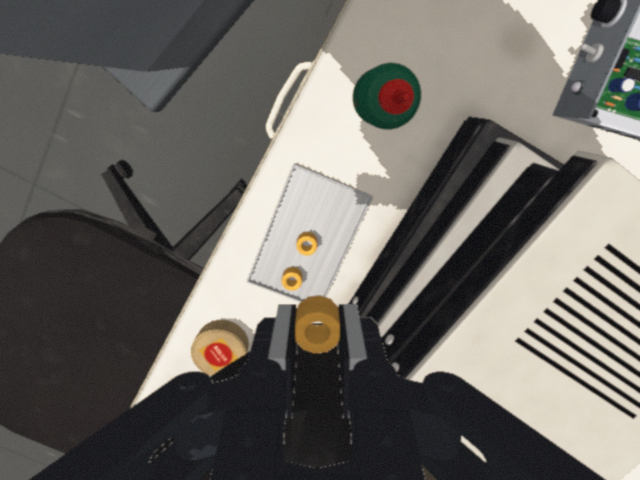

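```bash
cat >> h.py <<'E'
def held(yaw):
    o=r.get_obs(); p=wrist(); W=cloud(p)-o['tool_pos']; c=p['pixels'].astype(int)
    m=(c[...,0]-c[...,2]>50)&(np.hypot(W[...,0],W[...,1])<.02)&(abs(W[...,2])<.03)
    q=W[m]; zt=np.percentile(q[:,2],97); t=q[q[:,2]>zt-.002]
    c,rad=cv2.minEnclosingCircle((t[:,:2]*1000).astype(np.float32))
    print('held: top rel tcp',zt,'offset yawframe',rot2(-yaw)@np.array(c),'r',rad,len(t))
def place(stud,off,yaw,tilt,zg,floor=.0075):
    q=ori(yaw,tilt); xy=np.array(stud)-rot2(yaw)@off; dz=zg-.0015  # tcp above spacer underside
    r.move_to([*xy,.12],q); r.move_linear([*xy,dz+.038],vel=.12); st('above')
    f0=r.get_obs()['contact_force'][2]
    for h in (.030,.027,.024,.020,.016,.012,.010,.009,.008,.0075,.007,.0065):
        r.move_linear([*xy,dz+h],vel=.04); o=r.get_obs(); F=o['contact_force']
        if F[2]-f0>3: print('contact at h',h,F,o['tool_pos']); break
    return xy,dz,h
def release(xy):
    r.set_gripper(.33); z=r.get_obs()['tool_pos'][2]; r.move_linear([*xy,z+.035],vel=.08); r.move_linear([*xy,.13],vel=.2); st('released')
E
python3 - <<'E'
from h import *
held(np.radians(-45))
xy,dz,h=place([.5591,.3801],np.array([-.003,0]),.524,0,.005)
st('end'); print(h)
if h<=.009: release(xy); save(wrist(),'p1')
E
```

```text
held: top rel tcp 0.010330586436331179 offset yawframe [-2.6895 -0.3355] r 9.336216926574707 1125
above t 15.49 [0.5622 0.3818 0.0423] F [ 0.3865 -0.7364 -0.1329] op 0.189 ff 29.3
contact at h 0.008 [-1.1689 -0.062   3.1562] [0.5619 0.3817 0.0118]
end t 17.84 [0.5619 0.3817 0.0118] F [-1.1689 -0.062   3.1562] op 0.185 ff 29.5
0.008
released t 19.27 [0.5611 0.3813 0.1287] F [-0.3645 -0.4353 -0.5179] op 0.329 ff 0.0
```

```bash
python3 - <<'E'
from h import *
yaw=np.radians(-42); tl=np.radians(11); c=[.4818,.0265]
x,y,_=r.get_obs()['tool_pos']; r.move_linear([x,y,.21],vel=.3)
r.move_to([.44,.10,.21],ori(yaw,tl)); r.move_to([*c,.18],ori(yaw,tl))
off=pick(c,yaw,tl,0,z=.0065)
held(yaw)
E
```

```text
down t 23.29 [0.4817 0.0265 0.0063] F [-1.271   0.4997 -0.5099] op 0.328 ff 0.0
grip t 23.56 [0.4819 0.0265 0.0067] F [-1.0646  0.3129  1.0023] op 0.185 ff 29.3
up t 24.68 [0.4813 0.0265 0.1991] F [-0.1351 -0.2965 -0.1844] op 0.185 ff 29.3
held: top rel tcp 0.008596035237349123 offset yawframe [-0.1211 -0.5694] r 9.555070877075195 1009
```

```bash
python3 - <<'E'
from h import *
tl=np.radians(11)
r.move_to([.44,.15,.22],ori(0,tl)); r.move_to([.50,.34,.2],ori(.524,tl))
xy,dz,h=place([.5141,.3541],np.array([0,0]),.524,tl,.0065)
st('end'); print(h)
if h<=.009: release(xy)
r.move_to([.53,.355,.2],down(.524)); p=wrist(); save(p,'p2'); st()
W=cloud(p); z=W[...,2]; D=np.hypot(W[...,0]-.5366,W[...,1]-.3671); c=p['pixels'].astype(int)
m=(c[...,0]-c[...,2]>50)&(z>.016)&(z<.028)&(D<.045); k,lab,s,ce=cv2.connectedComponentsWithStats(m.astype(np.uint8))
for i in range(1,k):
    if s[i,4]>20: q=W[lab==i]; print(s[i,4],q.mean(0),q[:,2].max())
cv2.imwrite('pics/p2c.png',cv2.resize(cv2.imread('pics/p2.png')[130:330,200:440],(720,600)))
E
```

```text
above t 27.36 [0.5146 0.3544 0.0441] F [-0.4215  0.1312 -0.0883] op 0.185 ff 29.3
contact at h 0.0075 [-2.2402 -2.2357  8.4704] [0.5143 0.3542 0.0131]
end t 29.96 [0.5143 0.3542 0.0131] F [-2.2402 -2.2357  8.4704] op 0.184 ff 30.1
0.0075
released t 31.38 [0.5136 0.3538 0.1289] F [-0.2461 -0.1393 -0.8277] op 0.333 ff 0.0
 t 31.92 [0.5291 0.3545 0.1975] F [0.0561 0.4236 0.7771] op 0.333 ff 0.0
303 [0.5138 0.3535 0.0208] 0.023093341518400645
262 [0.5583 0.3791 0.0206] 0.02296722861911321
```

View pics/p2c.png

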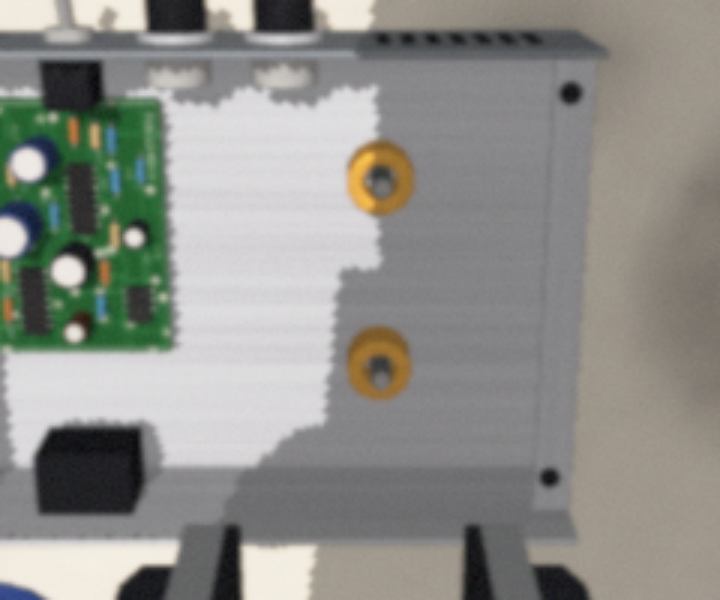

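```bash
python3 - <<'E'
from h import *
r.set_gripper(.75)
q=down(.307); c=[.4077,.2805]
r.move_to([*c,.11],q); p=wrist(); W=cloud(p); z=W[...,2]; D=np.hypot(W[...,0]-.408,W[...,1]-.2805)
P=W[(z>.034)&(z<.042)&(D<.04)]; print(cv2.minAreaRect((P[:,:2]*1000).astype(np.float32)))
r.move_linear([*c,.03],vel=.12); r.move_linear([*c,.008],vel=.05); st('down')
r.set_gripper(0,squeeze=80); st('grip')
r.move_linear([*c,.05],vel=.08); r.move_linear([*c,.125],vel=.15); st('up')
p=wrist(); save(p,'h1'); marks(p,['hole_a','transformer'],r.get_obs()['tool_pos'][2]-.006)
W=cloud(p)-r.get_obs()['tool_pos']; z=W[...,2]; D=np.hypot(W[...,0],W[...,1])
P=W[(z>.024)&(z<.034)&(D<.04)]; print(len(P))
E
```

```text
((407.6060791015625, 280.47271728515625), (26.935903549194336, 43.05352783203125), 17.320148468017578)
down t 34.52 [0.4076 0.2805 0.0079] F [0.6303 0.2948 0.2848] op 0.75 ff 0.0
grip t 34.85 [0.4079 0.2806 0.0085] F [-1.7119 -0.8193  4.6327] op 0.478 ff 81.9
up t 36.17 [0.4073 0.2802 0.1242] F [ 0.0054 -0.0776 -2.884 ] op 0.477 ff 81.0
hole_a 0.59 316 250 [ 0.4234  0.2842 -0.0019] [0.38   0.2713 0.1179]
transformer 0.65 314 311 [0.3907 0.2737 0.1448] [0.405  0.278  0.1179]
transformer 0.47 112 213 [0.4233 0.1627 0.0359] [0.389  0.1956 0.1179]
11268
```

View pics/h1.png

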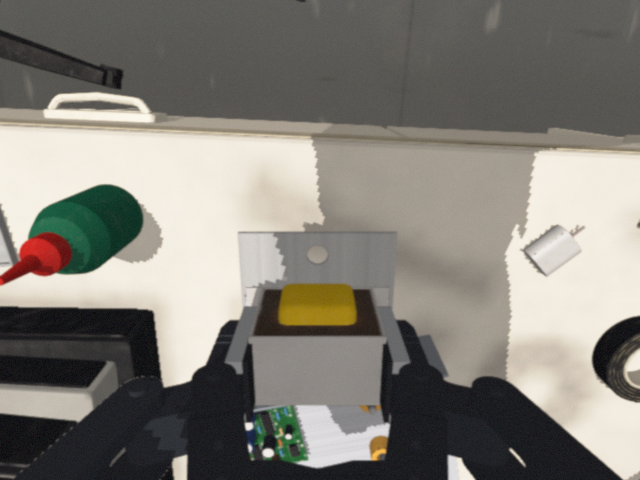

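```bash
cat > hm.py <<'E'
from h import *
def heldplate(yaw):
    o=r.get_obs(); p=wrist(); W=cloud(p)-o['tool_pos']; L=W.copy(); L[...,:2]=W[...,:2]@rot2(-yaw).T
    m=(abs(L[...,2]+.0065)<.006)&(L[...,0]>-.04)&(L[...,0]<-.021)&(abs(L[...,1])<.035); P=L[m]
    A=np.c_[P[:,0],P[:,1],np.ones(len(P))]; co,*_=np.linalg.lstsq(A,P[:,2],rcond=None)
    print('plate slope x,y',co,'z at -30mm',co[2]-.03*co[0],'min x',np.percentile(P[:,0],.5),'y',np.percentile(P[:,1],[.5,99.5]),len(P))
    g=np.zeros((480,640),np.uint8); v,u=np.nonzero(m); hull=cv2.convexHull(np.c_[u,v].astype(np.int32)); cv2.fillConvexPoly(g,hull,1)
    hole=((g>0)&~m); k,lab,s,ce=cv2.connectedComponentsWithStats(hole.astype(np.uint8))
    for i in range(1,k):
        if s[i,4]>60: w=ray(p,*ce[i],o['tool_pos'][2]+co[2]-.026*co[0])-o['tool_pos']; print('hole',ce[i],s[i,4],rot2(-yaw)@w[:2])
E
python3 - <<'E'
from hm import *
heldplate(.307)
q=down(.524); c=[.5366,.3671]
r.move_linear([*c,.13],rot=q,vel=.12); r.sleep(.3); st('over')
heldplate(.524)
E
```

```text
plate slope x,y [ 0.0026 -0.0018 -0.0072] z at -30mm -0.007280738971691648 min x -0.035596405655044565 y [-0.0298  0.0296] 5513
hole [317.4093 253.8292] 281 [-0.0269 -0.0001]
hole [333.494  268.6145] 83 [-0.0207  0.0061]
over t 38.12 [0.5365 0.367  0.1301] F [ 0.1703  0.9604 -2.5666] op 0.479 ff 81.0
plate slope x,y [ 0.0102 -0.0016 -0.0071] z at -30mm -0.007429964746453866 min x -0.03567439802465124 y [-0.0298  0.0296] 5578
hole [317.4099 253.7668] 283 [-0.0269 -0.0001]
```

```bash
python3 - <<'E'
from hm import *
c=[.53695,.3673]
r.move_linear([*c,.13],vel=.05); r.move_linear([*c,.07],vel=.1); r.move_linear([*c,.0512],vel=.03); r.sleep(.5); st('final')
heldplate(.524); p=wrist(); save(p,'f1')
a=cv2.imread('pics/f1.png')[200:400,200:440]; b=r.get_image('side'); save(b,'fs')
s=cv2.imread('pics/fs.png')[150:275,275:425]
cv2.imwrite('pics/f.png',np.hstack([cv2.resize(a,(400,333)),cv2.resize(s,(400,333))]))
o=r.get_obs(); print(R.from_quat(o['ee_rot']).as_matrix(), o['qvel'])
f=rot2(.524)
for s_,n in((-.026,'front'),(.026,'rear')):
  w=np.array([*(np.array([.5366,.3671])+f@np.array([s_,0])),.032,1]); k=p['camera_from_world']@w; print(n,k[0]/k[2]*p['fx']+p['cx'],k[1]/k[2]*p['fy']+p['cy'])
E
```

```text
final t 40.44 [0.5369 0.3673 0.0512] F [-0.1791  0.6281 -2.7581] op 0.475 ff 80.9
plate slope x,y [ 0.018  -0.0008 -0.0069] z at -30mm -0.0074284341095529295 min x -0.0356712712448643 y [-0.0299  0.0296] 5604
hole [317.3873 253.743 ] 284 [-0.0269 -0.0001]
hole [328.8197 268.6393] 122 [-0.0208  0.0043]
[[-0.8659 -0.5003  0.    ]
 [-0.5003  0.8659 -0.    ]
 [-0.     -0.     -1.    ]] [0.0004 0.0004 0.0011 0.0009 0.0019 0.0003]
front 317.7416735783593 244.3479821512673
rear 317.66862803091647 353.2084057471177
```

View pics/f.png

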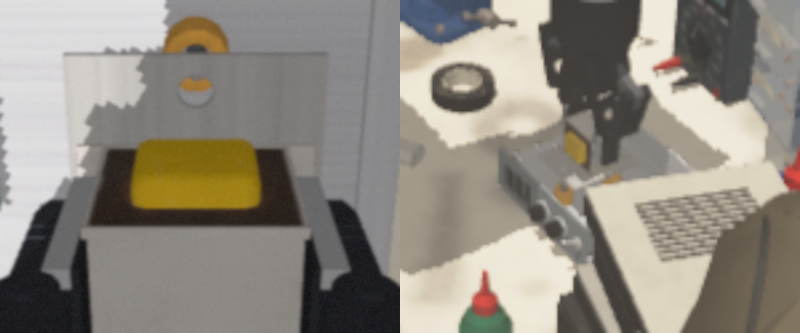

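```bash
python3 -c "
from h import *
st('pre'); print(r.hand_in())"
```

```text
pre t 40.59 [0.537  0.3673 0.0512] F [-0.1624  0.4158 -2.7968] op 0.475 ff 80.9
the job is handed in; nothing more can be done
None
```

I've handed the job in at 40.6 s. A spacer is down on the chassis floor over each stud, and the third was left in the lid. The transformer is held level and still, its plate about 1 cm above the stud tips with the holes in line by measurement; the stud tips were hidden under the plate, so I couldn't check that last fit by eye.

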